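Pack the tray and hold the vacuum clamp lever at its third click

ROBOT

A 6-joint arm with a two-finger parallel gripper is mounted at the origin on the work surface. World frame = base frame: x ahead of the robot, y to its left, z up, the work surface at z = 0. Lengths are in mm, angles in rad, forces in N, time in s.
With the tool pointing down it reaches from about 300 to 775 mm from the base axis. Payload 14.6 kg.
Tool frame: the origin (TCP) lies on the centre line of the jaws, within the pads' length; the fingertips stand 19 mm ahead of it and the grasp point (between the pads) is the TCP (bot.tip_reach is the distance from the TCP to the fingertips, in mm); z points along the fingers, y is the line along which they close (so a half turn about z gives the same grasp; the last joint's range is limited). The gripper opens to 85 mm and grips with 20 to 120 N. Pads are 22 mm wide; open, the fingers measure 114 mm over their backs; the gripper's body (76 mm by 85 mm) begins 54 mm behind the grasp point. The pads swing forward as they close: fully open they stand 13 mm farther back than shut.
Start: joints at [1.274, 0.3, 1.521, -0, 1.321, -0.067], TCP at [125.279, 535.532, 250.281] pointing down, gripper open.
Joint ranges: [-3.03, 3.03], [-0.79, 2.21], [0.23, 2.52], [-1.04, 4.18], [0, 3.07], [-2.55, 2.55]. Speed limits (rad/s): [2.22, 2.22, 2.57, 3.14, 3.14, 3.14].

INTERFACE

Orientations are given as a unit quaternion [w, x, y, z].
In Python, from rig import bot gives the robot as it stands. Calls block until the motion is done:
- bot.move_to(position, orientation): joint-space move of the TCP to a pose.
- bot.servo_line(position, attitude=None, speed=150, until_force=None): straight line of the TCP; attitude=None keeps the orientation; speed is the mean speed in mm/s. With until_force (N) it stops when the force on the tool has changed by that much, and returns True; else False.
- bot.move_joints(angles): joint-space move.
- bot.move_gripper(opening, grip_force=None): finger opening in mm; grip_force is the grip in N (None keeps the last); returns when the fingers have stopped.
- bot.dwell(seconds).
- bot.ik(position, orientation): joint angles nearest the present ones, or None.
- bot.read_state(): the state.
- bot.read_camera(name): name is "scene" or "top" or "wrist"; returns a dict with "image" (480x640x3 uint8, blue, green, red), "depth" (480x640 float32, mm along the optical axis (not along the pixel's ray), 0 where there is no reading), "fovy" (degrees; the focal length in pixels is half the picture's height over the tangent of half this angle, whatever the lens; pixels are square), "cx", "cy" (the principal point, pixels), "eye" and "attitude" of the camera in the world; the wrist camera has in their place "mount" (4x4, takes a point from camera to tool coordinates, whose origin is the TCP and whose axes are the flange's). Camera axes: x right, y down, z forward; pixel columns grow to the right and rows downward; lengths in mm; the calibration is good to about 2 mm. The wrist camera is an equidistant fisheye: a pixel r from the principal point sees the ray r / f radians off the axis. A picture is of the moment at which its call begins: read the wrist's pose just before it.
A pose or a line that the arm cannot do raises bot.MotionError and nothing moves.
- bot.finish_job(): hands the job in; it is judged then, once.
The state is a dict: "clock": time; "joint_positions": joint angles; "qvel": joint speeds; "effort": joint torques, N m; "ee_pos": TCP position; "tool_rot": TCP orientation; "ft_force": force on the tool from outside, world axes, zero at the start; "moment": the same for the moment, N m; "grip_width": finger opening in mm; "grip_force": force on a finger pad.
Only numpy, scipy, OpenCV 4.12 (cv2) and the standard library are available. Lean on these libraries where they do the work, as an engineer would, in place of code of your own. Each camera call takes 0.05 s, during which the arm holds its last target. There are 200 camera calls.

TASK

Pack the amber jar and the white carton into the free half of the blue tray beside the two tape rolls, each set down gently, standing upright on the tray floor, and let go, with the rolls staying in their tray too. Then press the red clamp lever down past its first two clicks to the third (the blue mark), not on towards its end stop, and finish while still holding it there against its spring. Leave the other things on the table where they are.

Things in the scene. Friction and masses are not known exactly. Their poses are not given: they have to be found in the camera images.
- jar: Amber jar with paper band and white lid, to be packed: straight round body 50 mm diameter, 70 mm tall, plus an 18 mm tall lid of 47 mm diameter (88 mm in all), about 0.22 kg. Origin: centre of its underside; z up. Starts upright on the table.
- carton: White square carton with a blue band round it and a strip of brown tape on top, to be packed: 50 x 50 mm, 88 mm tall, rigid, about 0.18 kg. Origin: centre of its underside; z up, x and y square to its faces. Starts upright on the table at any yaw.
- tray: Blue open square tray fixed on a dark steel clamp plate (160 x 160 x 8 mm), which is fixed to the table. Inside 114 x 114 mm, walls 4 mm thick, rim 48 mm above the table, inner floor 12 mm above the table. Origin: centre of the plate's underside; x and y along the tray walls. The two tape rolls fill its +y half, and the -y half is free: it holds the jar and the carton in a row along x, for example centred at y = -27 mm and x = +28 and -28 mm in the tray's frame.
- tray_floor (a point): Centre of the tray's inner floor (12 mm above the table), axes as the tray's.
- tape_roll_a: Yellow tape roll with orange core standing loose in the tray, 52 mm diameter, 38 mm tall; starts at about x = -28, y = +29 mm in the tray's frame. Origin: centre of its underside.
- tape_roll_b: The same kind of roll, at about x = +28, y = +29 mm in the tray's frame.
- clamp_post: Fixed aluminium post, 60 (x) x 74 (y) mm and 175 mm tall, on a grey base 130 x 110 x 12 mm; it carries the lever, whose red paddle sticks out of its -x face. Origin: centre of the base's underside; z up. Coloured marks on its -x and +x faces, from the top: white (rest), green (1st click), yellow (2nd), blue (3rd); a red pointer bar beside them moves with the lever.
- clamp_lever (a joint): Travel of the lever straight down, in m: 0 at rest (where it starts), first click at 0.013, second at 0.026, third at 0.039 (pointer at the blue mark), end stop at 0.046. A spring always drives it back up to 0 when let go: pressing takes 4 to 10 N on the way, with a bump of some 3 N before each click, 6 to 9 N holds it at the third, and a last bump of 11 N lies between the third and the end stop.
- lever_top (a point): Centre of the flat top of the red paddle (46 mm along the post's x, 42 mm along y, 16 mm thick); 88 mm from the post's axis towards its -x, 160 mm above the table at rest. It moves down with the lever. Press here from above.
- green_can: Green can with a black nozzle, 52 mm diameter, 86 mm tall, not to be packed: leave it. Origin: centre of its underside.
- dispenser_blue: Yellow tape roll in a blue hand dispenser, lying flat at the back, roll 80 mm diameter, 50 mm tall. Leave it. Origin: centre of the roll's underside.
- dispenser_red: The same in red, lying at the robot's right. Leave it.
- phone: Black phone, 150 x 72 x 9 mm, lying at the back. Leave it. Origin: centre of its underside.
- marker: White and blue square marker pen, 125 x 17 x 17 mm, lying near the robot. Leave it. Origin: under the middle of its white barrel.
Not all that is in view belongs to the job. What is shaped like the tape_roll_b but green or grey is not meant.

How it is judged (in metres and radians):
On the way, in this order (a step that is already met when the one before it is completed fails the run):
1. jar, carton and both rolls stand upright on the tray floor, jar and carton let go, lever still at rest (x of jar in the frame of tray_floor between -0.036 and 0.036 m and y of jar in the frame of tray_floor between -0.036 and 0.036 m and z of jar in the frame of tray_floor between -0.004 and 0.006 m and angle between each of jar, carton, tape_roll_a, tape_roll_b's own z axis and vertical below 0.1 rad and linear speed of each of jar, carton, tape_roll_a, tape_roll_b below 0.03 m/s and x of carton in the frame of tray_floor between -0.036 and 0.036 m and y of carton in the frame of tray_floor between -0.036 and 0.036 m and z of carton in the frame of tray_floor between -0.004 and 0.006 m and x of tape_roll_a in the frame of tray_floor between -0.036 and 0.036 m and y of tape_roll_a in the frame of tray_floor between -0.036 and 0.036 m and z of tape_roll_a in the frame of tray_floor between -0.004 and 0.006 m and x of tape_roll_b in the frame of tray_floor between -0.036 and 0.036 m and y of tape_roll_b in the frame of tray_floor between -0.036 and 0.036 m and z of tape_roll_b in the frame of tray_floor between -0.004 and 0.006 m and contact force between each of the fingers, the arm and jar below 0.3 N and contact force between each of the fingers, the arm and carton below 0.3 N and value of joint clamp_lever below 0.006 m), for 0.2 s.
2. the lever is pressed to its third click and held (value of joint clamp_lever between 0.035 and 0.0435 m and contact force between any of the fingers, the arm and clamp_post above 1.5 N), for 0.3 s.
At the end, for the whole second after the job is handed in: Robot still presses the lever (over 1.5 N) at its third click (travel 35 to 43.5 mm). Jar, carton and both rolls rest on the tray floor (height within 6 mm, within 36 mm of its centre along each wall, tilt under 0.1 rad), jar and carton let go (all of step 2 and x of jar in the frame of tray_floor between -0.036 and 0.036 m and y of jar in the frame of tray_floor between -0.036 and 0.036 m and z of jar in the frame of tray_floor between -0.004 and 0.006 m and angle between each of jar, carton, tape_roll_a, tape_roll_b's own z axis and vertical below 0.1 rad and linear speed of each of jar, carton, tape_roll_a, tape_roll_b below 0.03 m/s and x of carton in the frame of tray_floor between -0.036 and 0.036 m and y of carton in the frame of tray_floor between -0.036 and 0.036 m and z of carton in the frame of tray_floor between -0.004 and 0.006 m and x of tape_roll_a in the frame of tray_floor between -0.036 and 0.036 m and y of tape_roll_a in the frame of tray_floor between -0.036 and 0.036 m and z of tape_roll_a in the frame of tray_floor between -0.004 and 0.006 m and x of tape_roll_b in the frame of tray_floor between -0.036 and 0.036 m and y of tape_roll_b in the frame of tray_floor between -0.036 and 0.036 m and z of tape_roll_b in the frame of tray_floor between -0.004 and 0.006 m and contact force between each of the fingers, the arm and jar below 0.3 N and contact force between each of the fingers, the arm and carton below 0.3 N); the arm keeps its last pose, push and grip.
It fails at once if another thing on the table (green can, dispensers, phone, marker) moved more than 30 mm (distance of any of green_can, dispenser_blue, dispenser_red, phone, marker from where it was at the start of the episode above 0.03 m).
It fails at once if the jar dropped into the tray (faster than 0.5 m/s near its floor) (horizontal distance between jar and tray_floor below 0.07 m and z of jar in the frame of tray_floor below 0.03 m and linear speed of jar above 0.5 m/s).
It fails at once if the carton dropped into the tray (faster than 0.5 m/s near its floor) (horizontal distance between carton and tray_floor below 0.07 m and z of carton in the frame of tray_floor below 0.03 m and linear speed of carton above 0.5 m/s).
It also fails if it takes over 58 s, if anything falls off the work surface, if the arm or the gripper's body presses on something with over 40 N, if the wrist force passes 120 N, or if a joint passes its speed limit or range.

## Working session

There is one attempt and no reset: what is moved stays moved. The work goes in short steps, each a Python script; the robot and the scene stay as the last script left them, time stands still between calls to the robot, and variables do not carry over. Pictures are saved under pics/ and viewed, at most 10 in all, crops included, and the job is handed in when it is done.

```bash
mkdir -p pics; ls
cat > h.py <<'E'
import numpy as np,cv2
from scipy.spatial.transform import Rotation as R
from rig import bot
def rot(q): return R.from_quat([q[1],q[2],q[3],q[0]]).as_matrix()
def att(a):
    a=np.array(a,float)
    return a if a.shape==(3,3) else rot(a.ravel())
def cloud(c):
    d=c["depth"];h,w=d.shape;f=h/2/np.tan(np.radians(c["fovy"])/2)
    u,v=np.meshgrid(np.arange(w),np.arange(h))
    p=np.stack([(u-c["cx"])/f*d,(v-c["cy"])/f*d,d],-1)
    return p@att(c["attitude"]).T+np.array(c["eye"])
E
python3 - <<'E'
from h import *
for n in("top","scene"):
    c=bot.read_camera(n);cv2.imwrite(f"pics/{n}0.png",c["image"]);np.savez(f"{n}0.npz",**{k:c[k] for k in c})
    print(n,c["eye"],c["attitude"],c["fovy"])
print(bot.read_state())
E
```

```text
pics
top [ 436.05119173  -86.07590558 1313.46721741] [-0.05414248  0.71300788 -0.69769126  0.04376379] 48.816409683466034
scene [1225.67212861  820.47192918  962.32190674] [-0.1379037   0.2742469   0.85097875 -0.426153  ] 43.99023191541873
{'clock': 0.1, 'joint_positions': array([ 1.27439512e+00,  3.00440928e-01,  1.52151260e+00,  1.82619419e-05,
        1.32068805e+00, -6.65820963e-02]), 'qvel': array([-0.00235653, -0.00128021, -0.00317093, -0.00038347, -0.00080739,
       -0.00201026]), 'effort': array([ 4.21752222e-03, -5.44367230e+01, -3.62373698e+01,  1.42752651e-04,
        2.96662663e-03,  5.82324060e-05]), 'ee_pos': array([125.22642873, 535.36582267, 249.76682182]), 'tool_rot': array([-1.03364274e-04,  1.14659073e-01,  9.93404762e-01, -5.14251935e-04]), 'ft_force': array([-0.03408326, -0.00231902,  0.07544817]), 'moment': array([-0.01645935, -0.06792427,  0.00565847]), 'grip_force': 0.0, 'grip_width': 85.27364746350392}
```

View pics/top0.png

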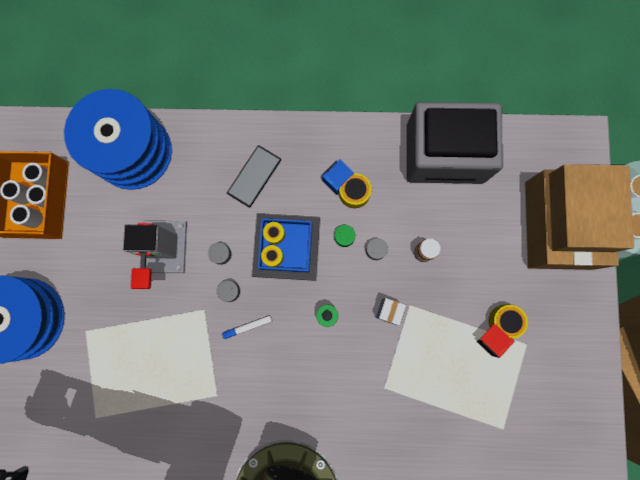

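View pics/scene0.png

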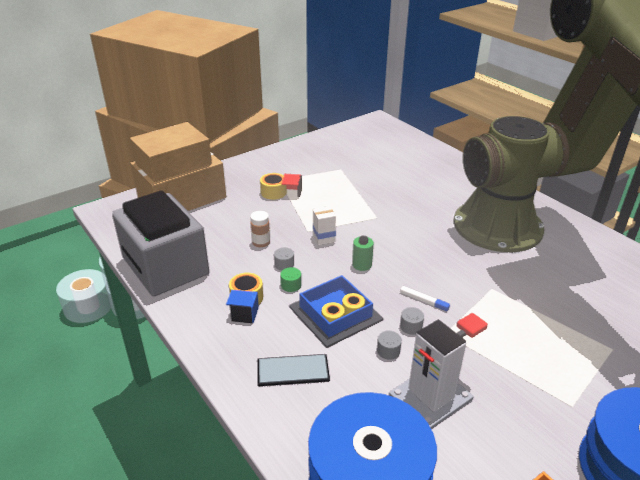

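The top view shows the tray at (286,247) with rolls on its left side (272,232/256), the jar at (430,248), the carton at (392,311), the red paddle at (141,278) and the post at (145,240). The green can at (327,315) and the grey and green discs are not part of the job.

Run:
```python
from h import *
c=dict(np.load("top0.npz"));P=cloud(c);im=c["image"];Z=P[...,2]
hsv=cv2.cvtColor(im,cv2.COLOR_BGR2HSV)
def box(u0,u1,v0,v1,zl,zh,m=None):
    s=np.zeros(Z.shape,bool);s[v0:v1,u0:u1]=1
    s&=(Z>zl)&(Z<zh)
    if m is not None:s&=m
    return P[s]
def rep(n,p):
    r=cv2.minAreaRect(p[:,:2].astype(np.float32));print(n,len(p),"z",np.median(p[:,2]).round(1),"rect",np.round(r[0],1),np.round(r[1],1),round(r[2],1),"mean",p.mean(0).round(1))
print("table z",np.median(Z[290:300,300:310]))
rep("jar",box(410,445,230,265,80,100))
rep("carton",box(370,410,290,330,80,100))
rep("tray plate",box(245,325,205,290,5,80))
rep("tray rim",box(245,325,205,290,42,55))
rep("rolls",box(255,290,215,270,30,60,(hsv[...,0]<40)&(hsv[...,1]>120)))
red=((hsv[...,0]<8)|(hsv[...,0]>172))&(hsv[...,1]>150)
rep("paddle",box(120,165,262,295,140,200,red))
rep("post",box(115,180,215,260,165,200))
rep("can",box(310,345,295,330,50,100))
for n,(u,v) in dict(ga=(219,253),gb=(228,291),gc=(376,248),gg=(344,235),pen=(247,327),disp=(355,189)).items(): print(n,P[v,u].round(0))
```

```text
table z -0.12830002184989553
jar 323 z 88.2 rect [ 586.3 -323.6] [45.6 45.9] 81.6 mean [ 586.  -323.4   88.1]
carton 488 z 88.1 rect [ 438.4 -236.9] [51.  50.1] 72.3 mean [ 438.2 -236.2   88.1]
tray plate 3953 z 12.4 rect [591.8  21.2] [211.  198.3] 1.2 mean [590.4  17.   22.1]
tray rim 1073 z 49.5 rect [592.8  18.6] [122.4 122.9] 87.9 mean [593.8  37.9  49.2]
rolls 579 z 50.1 rect [593.4  47.2] [ 49.8 107. ] 88.7 mean [592.4  46.5  49.5]
paddle 391 z 159.2 rect [497.7 322.7] [44.4 41. ] 0.9 mean [497.1 320.9 159. ]
post 927 z 174.3 rect [585.9 323.8] [60.8 76.7] 0.8 mean [584.7 323.3 174. ]
can 392 z 74.5 rect [425.9 -87.5] [50.7 48.9] 1.0 mean [426.1 -87.3  76.3]
ga [568. 176.  41.]
gb [477. 151.  36.]
gc [ 589. -204.   40.]
gg [ 619. -126.   40.]
pen [392. 104.  16.]
disp [ 731. -151.   50.]
```

```bash
cat >> h.py <<'E'
def down(deg):  # tool y (closing line) at angle deg-90 from world x
    q=(R.from_euler('z',deg,degrees=True)*R.from_euler('x',180,degrees=True)).as_quat()
    return np.array([q[3],q[0],q[1],q[2]])
def pick(x,y,deg,hover=190,z=62):
    best=down(deg)
    bot.move_to([x,y,hover],best);bot.servo_line([x,y,z],speed=120)
    bot.move_gripper(0,40);s=bot.read_state();print("grip",s["grip_width"],s["grip_force"],s["ee_pos"],s["clock"])
    bot.servo_line([x,y,hover+10],speed=150)
E
python3 - <<'E'
from h import *
c=dict(np.load("scene0.npz"));P=cloud(c);Z=P[...,2]
def near(n,x,y,r,zl,zh):
    s=(abs(P[...,0]-x)<r)&(abs(P[...,1]-y)<r)&(Z>zl)&(Z<zh);p=P[s]
    q=cv2.minAreaRect(p[:,:2].astype(np.float32));print(n,len(p),np.round(q[0],1),np.round(q[1],1),round(q[2],1),p.mean(0).round(1))
near("jar",586,-323,35,84,95);near("carton",438,-237,38,84,95);near("rim",593,19,75,44,56);near("paddle",497,322,30,150,170)
for d in(-2,178,-20,160):
    for xy in((586,-323.5),(438.4,-236.6),(620,-9),(564,-7)):
        print(d,xy,np.round(bot.ik([*xy,100],down(d)),2))
E
```

```text
jar 134 [ 583.  -319.2] [49.5 47. ] 24.6 [ 585.6 -320.    86.8]
carton 195 [ 437.5 -233.9] [55.2 51.1] 72.1 [ 437.6 -232.9   87.3]
rim 977 [591.   21.3] [128.  126.9] 87.8 [594.3  41.3  48.2]
paddle 442 [498.6 327. ] [43.2 51.6] 88.9 [500.5 329.1 158. ]
-2 (586, -323.5) [-0.56  0.71  1.28 -0.    1.16  1.05]
-2 (438.4, -236.6) [-0.57  0.37  1.81 -0.    0.96  1.04]
-2 (620, -9) [-0.07  0.61  1.45 -0.    1.09  1.53]
-2 (564, -7) [-0.08  0.5   1.62 -0.    1.02  1.53]
178 (586, -323.5) [-0.56  0.71  1.28  0.    1.16 -2.1 ]
178 (438.4, -236.6) [-0.57  0.37  1.81  0.    0.96 -2.1 ]
178 (620, -9) [-0.07  0.61  1.45  0.    1.09 -1.61]
178 (564, -7) [-0.08  0.5   1.62  0.    1.02 -1.61]
-20 (586, -323.5) [-0.56  0.71  1.28 -0.    1.16  1.36]
-20 (438.4, -236.6) [-0.57  0.37  1.81 -0.    0.96  1.35]
-20 (620, -9) [-0.07  0.61  1.45 -0.    1.09  1.85]
-20 (564, -7) [-0.08  0.5   1.62 -0.    1.02  1.84]
160 (586, -323.5) [-0.56  0.71  1.28  0.    1.16 -1.78]
160 (438.4, -236.6) [-0.57  0.37  1.81  0.    0.96 -1.79]
160 (620, -9) [-0.07  0.61  1.45  0.    1.09 -1.3 ]
160 (564, -7) [-0.08  0.5   1.62  0.    1.02 -1.3 ]
```

The two cameras differ by about 3 mm in y, so I'll settle it with the wrist camera on the way, over the tray.

```bash
cat >> h.py <<'E'
def wcloud():
    s=bot.read_state();c=bot.read_camera("wrist");d=c["depth"];h,w=d.shape;f=h/2/np.tan(np.radians(c["fovy"])/2)
    u,v=np.meshgrid(np.arange(w),np.arange(h));a=u-c["cx"];b=v-c["cy"];r=np.hypot(a,b)+1e-9;t=np.tan(np.minimum(r/f,1.4))
    p=np.stack([a/r*t*d,b/r*t*d,d],-1)
    p[(d<=0)|(r/f>1.2)]=np.nan
    M=np.array(c["mount"]);p=p@M[:3,:3].T+M[:3,3]
    return c,p@rot(s["tool_rot"]).T+np.array(s["ee_pos"])
def near(P,n,x,y,r,zl,zh):
    s=(abs(P[...,0]-x)<r)&(abs(P[...,1]-y)<r)&(P[...,2]>zl)&(P[...,2]<zh);p=P[s]
    q=cv2.minAreaRect(p[:,:2].astype(np.float32));print(n,len(p),np.round(q[0],1),np.round(q[1],1),round(q[2],1),p.mean(0).round(1))
E
python3 - <<'E'
from h import *
bot.move_to([540,18,300],down(-2))
c,P=wcloud();cv2.imwrite("pics/w1.png",c["image"]);print(c["mount"],c["fovy"])
near(P,"rim",592,19,75,43,56)
bot.move_to([560,-300,260],down(-2))
c,P=wcloud();cv2.imwrite("pics/w2.png",c["image"])
near(P,"jar",586,-322,40,82,95);near(P,"carton",438,-236,45,82,95)
print(bot.read_state()["clock"])
E
```

```text
[[ 5.84085853e-04 -9.62759430e-01 -2.70358909e-01  6.93237533e+01]
 [ 9.99999674e-01  4.11444278e-04  6.95238064e-04 -1.12751091e-01]
 [-5.58109376e-04 -2.70359226e-01  9.62759356e-01 -1.23500147e+02]
 [ 0.00000000e+00  0.00000000e+00  0.00000000e+00  1.00000000e+00]] 65.70646984690485
rim 6046 [592.8  17.9] [123.  122.4] 88.0 [594.4  37.9  49.2]
jar 2530 [ 586.2 -324.4] [46.2 45.8] 77.2 [ 586.6 -324.3   87.8]
carton 2365 [ 437.8 -237.2] [50.4 52.1] 71.9 [ 440.5 -238.2   87.6]
3.7833
```

View pics/w1.png

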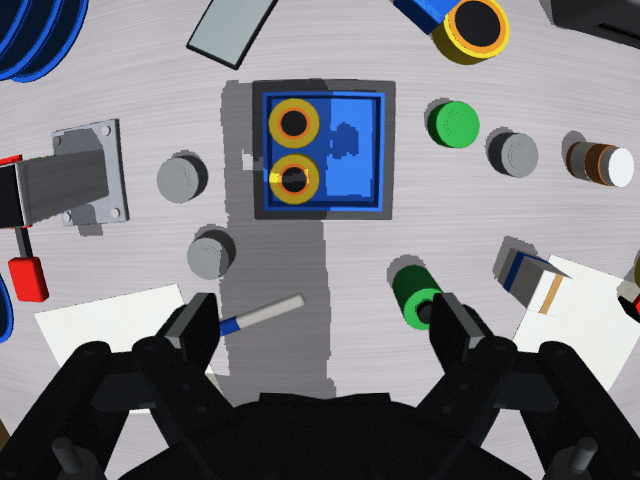

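The wrist picture shows the tray at (325,150) with its right half free. It agrees with the top camera, so I'm picking and placing the jar.

```bash
cat >> h.py <<'E'
T=np.array([592.8,18.2]);A=-2.0
def place(tx,ty,deg=A,z=62):
    p=T+R.from_euler('z',A,degrees=True).as_matrix()[:2,:2]@[tx,ty]
    bot.move_to([*p,200],down(deg));bot.servo_line([*p,z+12+12],speed=120);bot.dwell(.2)
    hit=bot.servo_line([*p,z+12-4],speed=20,until_force=3)
    s=bot.read_state();print("down",hit,s["ee_pos"],s["ft_force"],s["grip_width"])
    w=s["grip_width"]; bot.dwell(.1)
    bot.move_gripper(w+14); bot.servo_line([*p,200],speed=150)
    c,P=wcloud();print(bot.read_state()["clock"]);return c,P
E
python3 - <<'E'
from h import *
pick(586.3,-324,A)
c,P=place(28,-27);cv2.imwrite("pics/w3.png",c["image"])
near(P,"jar in tray",620,-10,40,94,106)
E
```

```text
grip 48.85052704837022 41.36149048805237 [ 586.48397206 -324.17422938   62.56436676] 5.8417
down True [619.74221926  -9.7761851   74.57369907] [-0.50895653 -0.07441011  6.3232961 ] 49.32153192128515
11.425
jar in tray 4083 [619.6 -10.2] [45.7 45.7] 89.8 [620.6 -10.   99.7]
```

View pics/w3.png

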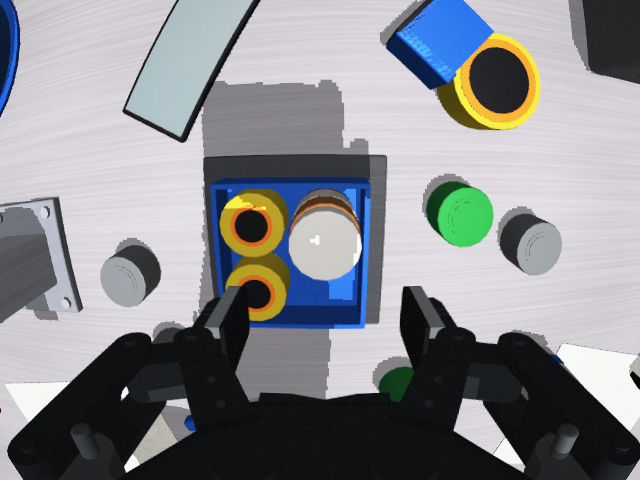

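The jar stands in the far free corner at (325,240) with its top at about 100 mm, and the rolls are undisturbed. The carton is next.

Run:
```python
from h import *
bot.move_gripper(80)
pick(438.1,-237,-18)
c,P=place(-28,-27);cv2.imwrite("pics/w4.png",c["image"])
near(P,"both",592,-9,62,92,108)
c,P=bot.read_camera("scene"),None;cv2.imwrite("pics/s4.png",c["image"][230:400,240:440].repeat(3,0).repeat(3,1))
```

```text
grip 49.83155742690956 41.46583378314972 [ 438.32474697 -237.10347679   62.51857736] 14.45
down True [563.91542297  -8.00386089  74.43394838] [-1.22090008 -1.17832057  4.36640796] 49.96746655877908
19.8667
both 10655 [590.1  -8.8] [ 50.4 103.6] 88.2 [588.6  -9.   99.8]
```

View pics/w4.png

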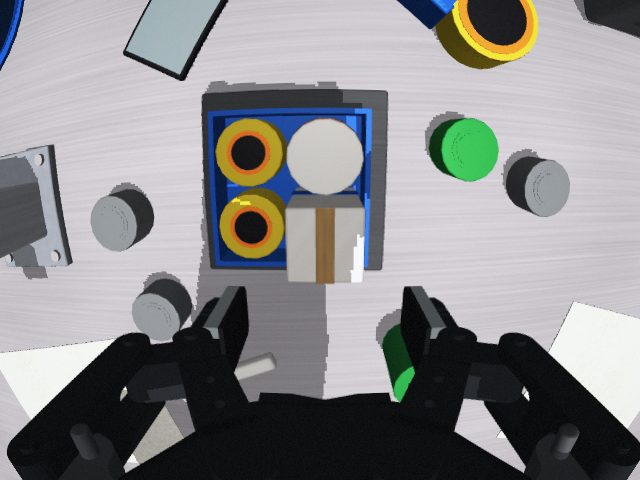

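View pics/s4.png

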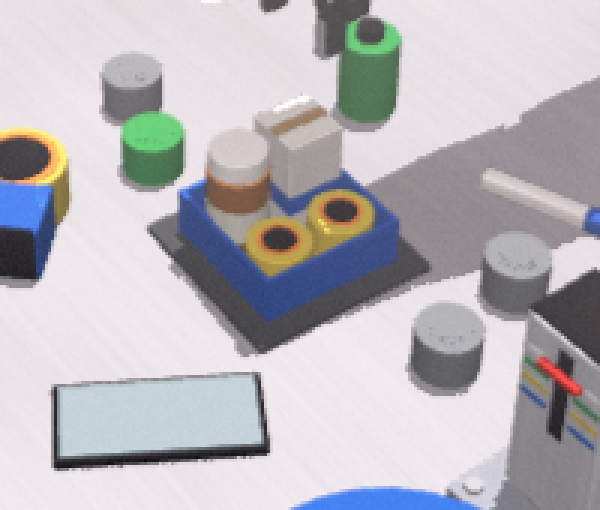

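Jar and carton stand upright in the free half (wrist view (325,155) and (325,238)), with the rolls in place. The lever pointer is at rest. Pressing the lever now.

Run:
```python
from h import *
bot.move_gripper(0,20)
bot.move_to([497.5,322.5,240],down(0));bot.servo_line([497.5,322.5,192],speed=100);bot.dwell(.3)
f0=bot.read_state()["ft_force"][2]
hit=bot.servo_line([497.5,322.5,170],speed=15,until_force=2)
s=bot.read_state();z0=s["ee_pos"][2];print(hit,s["ee_pos"],s["ft_force"],f0,s["grip_width"])
if hit and abs(z0-179)<5:
    for t in (13,26,36,39):
        bot.servo_line([497.5,322.5,z0-t],speed=20);bot.dwell(.2)
        s=bot.read_state();print(t,z0-s["ee_pos"][2],s["ft_force"][2]-f0)
c=bot.read_camera("scene");cv2.imwrite("pics/s5.png",c["image"][310:410,380:500].repeat(5,0).repeat(5,1));print(bot.read_state()["clock"])
```

```text
True [497.4902012  322.49032507 178.7261111 ] [-0.9346249  -0.33738992  5.49750335] -0.3910562201701764 0.1566536706224462
13 12.555906438571697 6.659242938427935
26 25.486016280796406 7.660752368461224
36 35.62562058351355 6.444323731883686
39 38.38633881461371 8.500627868687106
27.0417
```

View pics/s5.png

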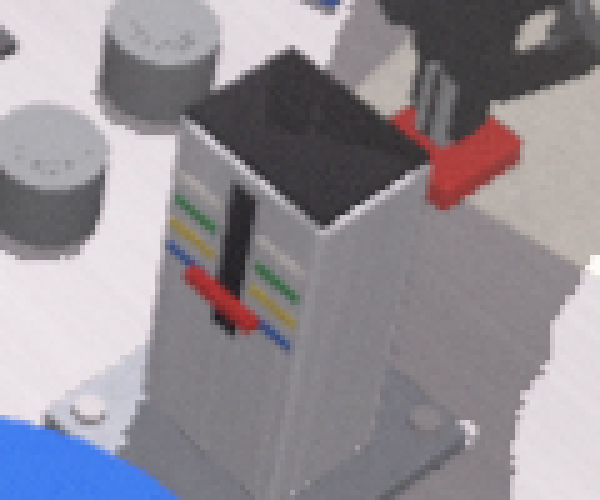

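The pointer sits in line with the blue marks at (220,298), and the lever is held with 8.5 N at about 38.5 mm of travel. Handing in.

Run:
```python
from h import *
bot.dwell(.5);s=bot.read_state();print(s["ee_pos"],s["ft_force"]);print(bot.finish_job())
```

```text
[497.54552921 322.58499066 140.33063894] [-3.24404962 -1.93860053  8.53009189]
the job is handed in; nothing more can be done
None
```

The job is handed in: the jar and carton stand upright in the tray's free half beside both rolls, and the lever is held at the third click (about 38.5 mm, 8.5 N); the hand-in returned no verdict.

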